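Empty the tray of counted filters into the archive tub

ROBOT

A 6-joint arm with a two-finger parallel gripper is mounted at the origin on a cart in front of the work surface, level with it; the furniture and walls round the work are solid. World frame = base frame: x ahead of the robot, y to its left, z up, the work surface at z = 0. Lengths are in m, angles in rad, forces in N, time in s.
With the tool pointing down it reaches from about 0.425 to 0.95 m from the base axis. Payload 3.5 kg.
Tool frame: the origin (TCP) lies midway between the tips of the shut fingers; the grasp point (between the pads) lies 19 mm behind it (ctrl.hold_point_z is the distance from the TCP to the grasp point, in m); z points along the fingers, y is the line along which they close (so a half turn about z gives the same grasp; the last joint's range is limited). The gripper opens to 85 mm and grips with 20 to 120 N. Pads are 22 mm wide; open, the fingers measure 114 mm over their backs; the gripper's body (76 mm by 85 mm) begins 54 mm behind the grasp point. The pads swing forward as they close: fully open they stand 13 mm farther back than shut.
Start: joints at [-1.476, 0.286, 1.577, -0, 1.279, -0.15], TCP at [0.164, -0.655, 0.231] pointing down, gripper open.
Joint ranges: [-2.77, 2.77], [-0.9, 2.22], [0.21, 2.48], [-1.53, 4.67], [0.24, 2.81], [-2.84, 2.84]. Speed limits (rad/s): [2.79, 2.79, 3.14, 3.14, 3.14, 3.14].

INTERFACE

Orientations are given as a unit quaternion [x, y, z, w].
In Python, from plant import readout, cams, sign_off, ctrl gives the robot as it stands. The module is installed in compiled form; this text tells all that it offers.
- The arm moves only by the tool step_arm, never from a script. Its argument "increments" is a list of rows, each a list of 2 entries, a list of its own where there are three numbers: the shift along the world's x, y, z in mm, then the turn, a rotation vector about the world's x, y, z in rad. In form: [[[x, y, z], [rx, ry, rz]], ...]. A call has 1 to 8 rows; each row shifts and turns the commanded pose from where the row before left it; what a row does not reach is not made up. A row lasts 1/12 s, in which the tool goes at most 41.7 mm and 7.16 degrees, less where a joint would pass 70% of its speed; a pose out of reach is approached as far as the arm can. A call is refused whole if a number of a shift passes 41.7 or a number of a turn 0.125, either way. A call with a gripper value outside its range is refused whole. "fingers" is the opening, from -1 (shut) to 1 (fully open), set as the call begins (left out, the last holds). The fingers move at their own pace and stop on an object; "grip_force" is the grip in N (left out, the last holds). Time passes only in rows, so rows that do not move let the fingers close. It gives the time, the measured TCP pose, the force, the opening and the grip force at its end, in the units of the state.
- readout.get_state(): the state, without advancing time (a new reading comes with each control period).
- cams.read_camera(name): name is "scene" or "top"; returns the picture (384x512x3 uint8, red, green, blue); there is no depth.
- cams.get_calibration(name): a dict with "fx", "fy", "cx", "cy" (pixels), "eye" and "rotation" of the camera in the world. Camera axes: x right, y up, looking along -z (the intrinsics and any distortion apply to the point x, -y, -z); pixel columns grow to the right and rows downward; lengths in m; the calibration is good to about 2 mm. A picture is of the moment at which its call begins. get_calibration takes no time and is no camera call.
- sign_off(): hands the job in; it is judged then, once.
The state is a dict: "time": time; "qpos": joint angles; "dq": joint speeds; "joint_efforts": joint torques, N m; "eef_pos": TCP position; "tcp_rot": TCP orientation; "contact_force": force on the tool from outside, world axes, zero at the start; "wrist_torque": the same for the moment, N m; "opening": opening from 0.0 (shut) to 1.0 (fully open); "finger_force": force on a finger pad.
Only numpy, scipy, OpenCV 4.12 (cv2) and the standard library are available. Lean on these libraries where they do the work, as an engineer would, in place of code of your own. Each camera call takes 0.05 s, during which the arm holds its last target. There are 200 camera calls.

TASK

The filters on the aluminium tray have been counted. Take the blue marker off the tray and stand it in the dark steel pen pot, then lift the tray by its black handle, carry it level to the blue tub, tip all five filters into the tub from close above it, and set the empty tray down flat on the desk. Do not touch the filters with the fingers, let none spill or fall from high up, and leave everything else as it stands.

Things in the scene. Friction and masses are not known exactly. Their poses are not given: they have to be found in the camera images.
- tray: Polished aluminium tray, loose, 0.21 to 0.34 kg. Origin: centre of the pan's underside, own z up. Pan 165 mm long (own x) and 116 mm wide (y), floor 3 mm thick, walls 3 mm thick rising to 24 mm on both long sides and at the -x end; the +x end is open, for pouring. A black handle sticks out at the -x end: 16 mm wide (y), x from -83.5 to -157.5 mm, 13 to 31 mm above the underside.
- tray_grip (a point): Point on the tray's handle where to grip it, at x = -125 mm in the tray's frame, 22 mm above its underside; close the fingers along the tray's y (16 mm).
- tray_lip (a point): Point on the tray: middle of its open pouring edge, 82.5 mm ahead of the pan's centre, on the floor's upper face. The floor is slippery: filters begin to slide at a slope of 14 to 20 degrees, so carry it level and smoothly; a slope of 40 degrees empties it.
- marker: Blue felt marker, 140 mm long, 14 mm thick (square barrel for grasping), 15 g, lying across the tray's two side walls, its underside on their tops 24 mm above the desk. Origin: middle of its length on its underside; its length runs along its own y.
- pen_pot: Dark steel pen pot, empty, fixed to the desk: round and straight, 70 mm across outside, 63 mm inside, 95 mm tall, inner floor 5 mm above the desk. Origin: centre of its underside. A wall rises at the desk's left edge, at about y = 0.5 m.
- pot_mouth (a point): Centre of the pen pot's mouth, 95 mm above the desk.
- mug: White dotted drinking mug, not for pens, a fixed bystander: 80 mm across, 91 mm tall. Its axis passes 18 mm from this origin along own +y; its handle reaches 58 mm out along own -y.
- tub: Blue open plastic archive tub, fixed to the desk. Origin: centre of its underside. Over the rim 206 mm (own x) by 140 mm (own y), 65 mm high; inside 190 by 124 mm, inner floor 4 mm above the desk. It has a card on its -x end.
- tub_mouth (a point): Centre of the tub's mouth, level with its rim, 65 mm above the desk.
- wash_bottle: White wash bottle with red cap and bent spout, loose bystander beside one long side of the tub: body 60 mm across and 128 mm high, centred 10 mm from the origin along own +y, cap to 150 mm, thin spout to 189 mm. Origin: on the desk under the bottle.
- tape_roll: Roll of black tape lying flat beside the other long side of the tub, loose bystander, 70 mm across, 19 mm high. Origin: centre of its underside.
- screw_jar: Plastic jar with blue screw cap, loose bystander, 59 mm across, 70 mm high. Origin: centre of its underside.
- label_roll: Roll of cream labels lying flat, loose bystander, 59 mm across, 25 mm high. Origin: centre of its underside.
- calculator: Desk calculator, loose bystander, 140 by 78 mm, 16 mm high. Origin: centre of its underside.
- weight_box: Brown box of balance weights, closed, fixed, 83 mm (own x) by 160 mm (own y), 48 mm high. Origin: centre of its underside.
- filter_1: Loose sample filter in a round white plastic holder, 52 mm across, 7 mm thick, 12 g, lying flat in the tray (one of five). Origin: centre of its underside.
- filter_2: Loose sample filter in a round white plastic holder, 52 mm across, 7 mm thick, 12 g, lying flat in the tray (one of five). Origin: centre of its underside.
- filter_3: Loose sample filter in a round white plastic holder, 52 mm across, 7 mm thick, 12 g, lying flat in the tray (one of five). Origin: centre of its underside.
- filter_4: Loose sample filter in a round white plastic holder, 52 mm across, 7 mm thick, 12 g, lying flat in the tray (one of five). Origin: centre of its underside.
- filter_5: Loose sample filter in a round white plastic holder, 52 mm across, 7 mm thick, 12 g, lying flat in the tray (one of five). Origin: centre of its underside.
Not all that is in view belongs to the job. Leave any brown look-alike of the filter_4 alone.

How it is judged:
On the way, in this order (a step that is already met when the one before it is completed fails the run):
1. the marker stands in the pen pot, let go (horizontal distance between marker and pot_mouth below 0.045 m and height (world z) of marker below 0.092 m and (angle between marker's own y axis and vertical below 0.75 rad or angle between marker's own y axis and vertical above 2.39 rad) and contact force between the fingers and marker below 0.05 N), for 0.2 s.
2. all five filters are in the tub (x of filter_1 in the frame of tub between -0.096 and 0.096 m and y of filter_1 in the frame of tub between -0.063 and 0.063 m and z of each of filter_1, filter_2, filter_3, filter_4, filter_5 in the frame of tub below 0.062 m and x of filter_2 in the frame of tub between -0.096 and 0.096 m and y of filter_2 in the frame of tub between -0.063 and 0.063 m and x of filter_3 in the frame of tub between -0.096 and 0.096 m and y of filter_3 in the frame of tub between -0.063 and 0.063 m and x of filter_4 in the frame of tub between -0.096 and 0.096 m and y of filter_4 in the frame of tub between -0.063 and 0.063 m and x of filter_5 in the frame of tub between -0.096 and 0.096 m and y of filter_5 in the frame of tub between -0.063 and 0.063 m), for 0.2 s.
At the end, for the whole second after the job is handed in: The marker stands in the pen pot, leaning no more than 43 degrees; all five filters lie at rest inside the tub, below its rim; the tray lies flat and at rest on the desk (within 6 mm of it, under 3.4 degrees); the bystanders are within 30 mm of where they stood (all of step 2 and horizontal distance between marker and pot_mouth below 0.045 m and height (world z) of marker below 0.092 m and (angle between marker's own y axis and vertical below 0.75 rad or angle between marker's own y axis and vertical above 2.39 rad) and angle between tray's own z axis and vertical below 0.06 rad and height (world z) of tray below 0.006 m and linear speed of tray below 0.02 m/s and linear speed of each of filter_1, filter_2, filter_3, filter_4, filter_5, marker below 0.03 m/s); the robot touches nothing.
It fails at once if the fingers touch a filter (contact force between the fingers and filter_1 above 0.3 N or contact force between the fingers and filter_2 above 0.3 N or contact force between the fingers and filter_3 above 0.3 N or contact force between the fingers and filter_4 above 0.3 N or contact force between the fingers and filter_5 above 0.3 N).
It fails at once if a filter falls from high up (faster than 2.2 m/s, a drop of about 25 cm) (linear speed of any of filter_1, filter_2, filter_3, filter_4, filter_5 above 2.2 m/s).
It fails at once if a filter spills on to the desk outside the tub (height (world z) of filter_1 below 0.0015 m or height (world z) of filter_2 below 0.0015 m or height (world z) of filter_3 below 0.0015 m or height (world z) of filter_4 below 0.0015 m or height (world z) of filter_5 below 0.0015 m).
It fails at once if a bystander (wash bottle, tape, jar, label roll, calculator) is shifted by more than 30 mm or the bottle is tipped (distance of any of wash_bottle, tape_roll, screw_jar, label_roll, calculator from where it was at the start of the episode above 0.03 m or angle between wash_bottle's own z axis and vertical above 0.3 rad).
It also fails if it takes over 72 s, if anything falls off the work surface, if the arm or the gripper's body presses on something with over 40 N, if the wrist force passes 120 N, or if a joint passes its speed limit or range.

## Working session

There is one attempt and no reset: what is moved stays moved. The work goes in short steps, Python scripts to look and compute and a tool call to move; the robot and the scene stay as the last step left them, time stands still between calls to the robot, and variables do not carry over. Pictures are saved under pics/ and viewed, at most 10 in all, crops included, and the job is handed in when it is done.

Besides the shell and the picture viewer there is one more tool, called after "Emit:" by a JSON object that holds its "api" and its "payload". step_arm: Moves the arm, as the interface text tells. Its arguments: {"type":"object","properties":{"increments":{"type":"array","items":{"type":"array"}},"fingers":{"type":"number"},"grip_force":{"type":"number"}},"required":["increments"]}

```bash
mkdir -p pics
python3 - <<'E'
from plant import readout,cams,ctrl
import cv2
for n in("scene","top"):
    cv2.imwrite(f"pics/{n}0.png",cams.read_camera(n)[:,:,::-1]); print(n,cams.get_calibration(n))
print(readout.get_state(),ctrl.hold_point_z)
E
```

```text
scene {'fx': 364.524864544192, 'fy': 364.524864544192, 'cx': 253.20277869570074, 'cy': 189.55493187966343, 'eye': array([-0.22531202,  0.42983167,  0.82115294]), 'rotation': array([-0.2192599 ,  0.37073001,  0.76947015, -0.4715931 ])}
top {'fx': 348.9858665035899, 'fy': 348.9858665035899, 'cx': 250.9565693661776, 'cy': 194.258188707652, 'eye': array([0.48077135, 0.01464267, 1.09777261]), 'rotation': array([ 0.02756161, -0.0312882 , -0.70146177,  0.71148632])}
{'time': 0.1, 'qpos': array([-1.47603141e+00,  2.87146138e-01,  1.57809007e+00, -2.37536624e-05,
        1.27861056e+00, -1.50020358e-01]), 'dq': array([ 0.0007832 , -0.00295436, -0.00431202,  0.00060376,  0.00011839,
       -0.00091901]), 'joint_efforts': array([ 6.21394029e-04, -4.07296801e+01, -2.93698847e+01, -1.71781307e-04,
        3.42942993e-03,  9.60622685e-06]), 'eef_pos': array([ 0.16353512, -0.65424837,  0.23000726]), 'tcp_rot': array([ 9.92518317e-01,  1.22090624e-01,  1.97687387e-05, -1.12693851e-03]), 'contact_force': array([-0.0006435 , -0.16523738, -0.38787339]), 'wrist_torque': array([ 0.02588973,  0.0182439 , -0.00832677]), 'finger_force': 0.0, 'opening': 1.0001568533722418} 0.0187
```

View pics/top0.png

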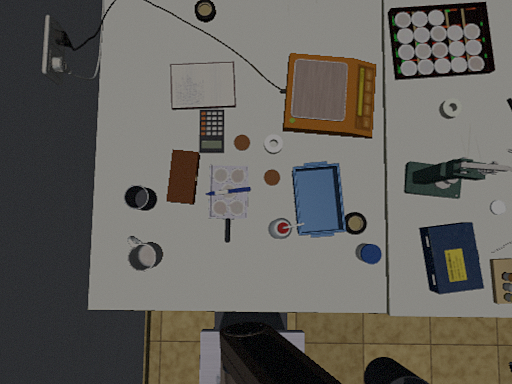

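View pics/scene0.png

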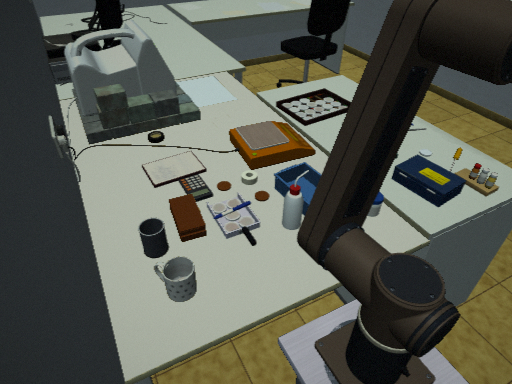

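The top view shows:
- tray at (228,192) with its handle at (227,230) and the marker lying across it at (228,191)
- tub at (318,199), wash bottle at (281,228), tape roll at (356,223)

Two dark or cup-like round things could be the pot. The one at (139,197) is dark and has no handle, so it is the pen pot. The one at (146,256) is white, dotted and has a handle, so it is the mug. The round things at (242,142) and (272,177) are brown look-alikes and stay where they are.

I'll confirm with an enlarged crop.

```bash
cat > h.py <<'E'
import numpy as np
from scipy.spatial.transform import Rotation as R
from plant import cams,readout
def ray(n,u,v):
    c=cams.get_calibration(n); d=np.array([(u-c['cx'])/c['fx'],-(v-c['cy'])/c['fy'],-1.])
    return c['eye'],R.from_quat(c['rotation']).apply(d)
def at(n,u,v,z):
    e,d=ray(n,u,v); return e+d*(z-e[2])/d[2]
def proj(n,p):
    c=cams.get_calibration(n); q=R.from_quat(c['rotation']).inv().apply(np.asarray(p)-c['eye'])
    return np.array([c['cx']+c['fx']*q[...,0]/-q[...,2],c['cy']-c['fy']*q[...,1]/-q[...,2]]).T
E
python3 - <<'E'
import cv2
a=cv2.imread('pics/top0.png')[155:275,120:270]; b=cv2.imread('pics/top0.png')[150:270,255:395]
cv2.imwrite('pics/c1.png',cv2.resize(a,None,fx=5,fy=5,interpolation=cv2.INTER_CUBIC))
cv2.imwrite('pics/c2.png',cv2.resize(b,None,fx=5,fy=5,interpolation=cv2.INTER_CUBIC))
E
```

```text
(no output)
```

View pics/c1.png

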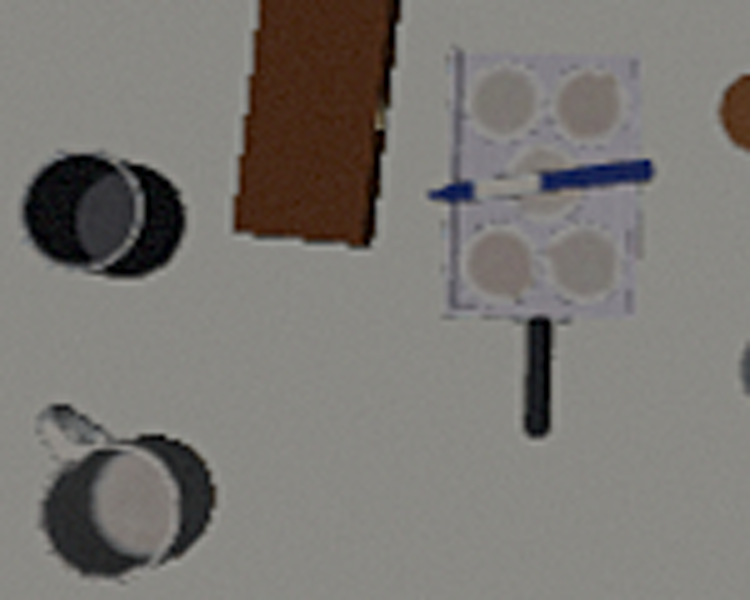

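View pics/c2.png

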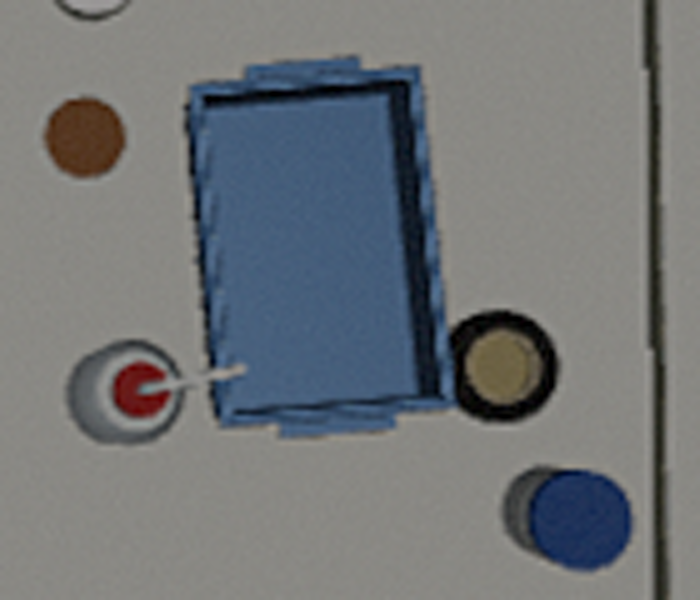

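Run:
```python
from h import *
f=lambda u,v,z,ox,oy:at('top',ox+(u+.5)/5-.5,oy+(v+.5)/5-.5,z).round(4)[:2]
A=lambda u,v,z:f(u,v,z,120,155); B=lambda u,v,z:f(u,v,z,255,150)
print('pot rim',A(84,212,.095),'edges',A(24,212,.095),A(145,212,.095),A(84,152,.095),A(84,270,.095))
print('pot scene')
t,b=A(430,194,.031),A(653,170,.031);print('marker',t,b,(t+b)/2,np.linalg.norm(t-b))
for p in [(450,50),(640,57),(635,316),(442,318)]: print('tray',A(*p,.024))
print('handle end',A(538,436,.022),'start',A(540,318,.03), 'end left/right', A(524,425,.031),A(551,425,.031))
c=np.array([B(189,88,.065),B(418,67,.065),B(452,408,.065),B(218,425,.065)]);print('tub',c,c.mean(0),[np.linalg.norm(c[i]-c[i-1]) for i in range(4)])
print('spout',B(243,370,.189),'cap',B(140,390,.15),'bottle base',B(118,395,.0),'tape',B(502,366,.019),'jar',B(580,520,.07))
print('box right edge',A(395,10,.048),A(365,240,.048),A(237,230,.048))
for p in [(84,212,.095)]:
    P=np.r_[A(84,212,.095),.095];print('pot rim in scene',proj('scene',P))
print('handle in scene',proj('scene',np.r_[A(538,436,.022),.022]))
```

```text
pot rim [0.5518 0.3393] edges [0.5513 0.3737] [0.5523 0.3042] [0.5865 0.3407] [0.5185 0.3379]
pot scene
marker [0.5705 0.1487] [0.5872 0.0122] [0.57885 0.08045] 0.13751778066853756
tray [0.661  0.1394]
tray [0.6584 0.0213]
tray [0.4977 0.022 ]
tray [0.4948 0.1403]
handle end [0.4237 0.0802] start [0.4956 0.0799] end left/right [0.4307 0.0883] [0.4309 0.0719]
tub [[ 0.65   -0.113 ]
 [ 0.6647 -0.2503]
 [ 0.4617 -0.269 ]
 [ 0.4498 -0.1309]] [ 0.55655 -0.1908 ] [np.float64(0.20099863183613967), np.float64(0.13808468416156808), np.float64(0.20385948592106276), np.float64(0.13861175996285455)]
spout [ 0.4821 -0.1264] cap [ 0.4706 -0.0767] bottle base [ 0.4657 -0.0773] tape [ 0.4871 -0.3127] jar [ 0.3978 -0.3419]
box right edge [0.6811 0.1706] [0.5407 0.185 ] [0.5456 0.2621]
pot rim in scene [151.63805916 225.67635723]
handle in scene [254.17754736 242.9891968 ]
```

The measured sizes fit: pot rim 69 mm, marker 138 mm, tub about 204 x 138 mm, pan about 164 x 118 mm.

| Item | Position (m) | Notes |
|---|---|---|
| Tray centre | about (0.579, 0.080) | yaw about 0 |
| Tray grip point | (0.454, 0.080) | |
| Marker centre | (0.579, 0.080) | yaw about 7° |
| Pot | (0.552, 0.339) | |
| Tub | (0.557, -0.191) | yaw about 5° |
| Bottle spout | (0.482, -0.126) | |

First I move above the tip half of the marker.

Emit:
{"api": "step_arm", "payload": {"increments": [[[27,27,3],[0,0,0.06]],[[27,27,3],[0,0,0.06]],[[27,27,3],[0,0,0.06]],[[27,27,3],[0,0,0.06]],[[27,27,3],[0,0,0.06]],[[27,27,3],[0,0,0.06]],[[27,27,0],[0,0,0.06]],[[27,27,0],[0,0,0.06]]], "fingers": 0.2, "grip_force": 30}}

```text
time: 0.77
eef_pos: [0.3806, -0.4372, 0.2492]
tcp_rot: [0.935, 0.356, 0.0, -0.0]
contact_force: [0.2, -1.9, -0.3]
opening: 0.599
finger_force: 0.0
```

Emit:
{"api": "step_arm", "payload": {"increments": [[[27,27,0],[0,0,0.06]],[[27,27,0],[0,0,0.06]],[[27,27,0],[0,0,0.06]],[[27,27,0],[0,0,0.06]],[[7,36,0],[0,0,0.06]],[[7,36,0],[0,0,0.06]],[[7,36,0],[0,0,0.06]],[[7,36,0],[0,0,0.06]]]}}

```text
time: 1.43
eef_pos: [0.5155, -0.1849, 0.2487]
tcp_rot: [0.823, 0.568, -0.0, -0.001]
contact_force: [0.3, 0.2, -0.1]
opening: 0.601
finger_force: 0.0
```

Emit:
{"api": "step_arm", "payload": {"increments": [[[7,36,0],[0,0,0.06]],[[7,36,0],[0,0,0.06]],[[7,36,0],[0,0,0.06]],[[7,36,0],[0,0,0.06]],[[7,36,0],[0,0,0.06]],[[7,36,0],[0,0,0.06]],[[7,36,0],[0,0,0.06]],[[7,36,0],[0,0,0.06]]]}}

```text
time: 2.1
eef_pos: [0.5713, 0.103, 0.2489]
tcp_rot: [0.665, 0.747, -0.0, -0.0]
contact_force: [0.4, 0.9, -0.9]
opening: 0.595
finger_force: 0.0
```

```bash
cat > s.py <<'E'
from h import *
s=readout.get_state(); M=R.from_quat(s['tcp_rot']).as_matrix()
print(round(s['time'],2),'p',s['eef_pos'].round(4),'z',M[:,2].round(3),'y',M[:,1].round(3),'q',s['qpos'].round(2),'F',s['contact_force'].round(1),'T',s['wrist_torque'].round(2),'op',round(s['opening'],3),'ff',round(s['finger_force'],1))
E
python3 s.py
```

```text
2.1 p [0.5713 0.103  0.2489] z [-0.001 -0.    -1.   ] y [ 0.993  0.117 -0.001] q [ 0.    0.07  1.8  -0.    1.28 -0.11] F [ 0.4  0.9 -0.9] T [-0.02 -0.06  0.  ] op 0.595 ff 0.0
```

Emit:
{"api": "step_arm", "payload": {"increments": [[[4,3,-35],[0,0,0]],[[0,3,-35],[0,0,0]],[[0,0,-35],[0,0,0]],[[0,0,-35],[0,0,0]],[[0,0,-35],[0,0,0]],[[0,0,-20],[0,0,0]],[[0,0,0],[0,0,0]],[[0,0,0],[0,0,0]]]}}

```text
time: 2.77
eef_pos: [0.5744, 0.1071, 0.0529]
tcp_rot: [0.666, 0.746, -0.001, -0.001]
contact_force: [0.1, -0.4, 0.7]
opening: 0.6
finger_force: 0.0
```

```bash
python3 s.py
python3 - <<'E'
from h import *; import cv2
a=cams.read_camera('scene')[160:280,150:310,::-1]
b=cams.read_camera('top')[150:260,180:270,::-1]
cv2.imwrite('pics/c3.png',np.hstack([cv2.resize(a,(480,360)),cv2.resize(b,(295,360))]))
E
```

```text
2.77 p [0.5744 0.1071 0.0529] z [-0.004 -0.    -1.   ] y [ 0.994  0.114 -0.004] q [ 0.01  0.3   1.91 -0.    0.93 -0.1 ] F [ 0.1 -0.4  0.7] T [-0.01  0.01 -0.01] op 0.6 ff 0.0
```

View pics/c3.png

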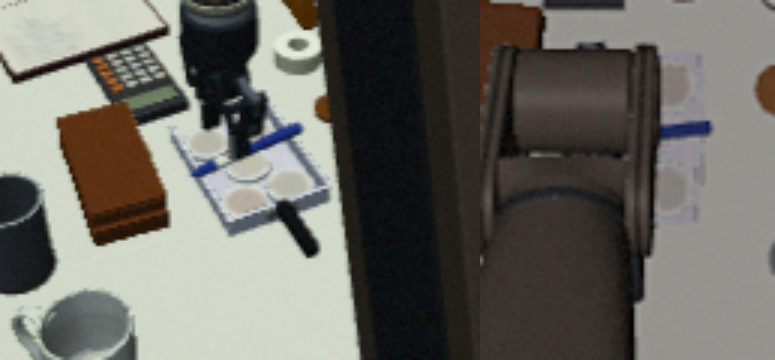

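The crop shows the fingers straddling the marker at about (240,140), just past its middle toward the tip. I descend and close.

Emit:
{"api": "step_arm", "payload": {"increments": [[[0,3,-15],[0,0,0]],[[0,0,-10],[0,0,0]],[[0,0,-5],[0,0,0]],[[0,0,-4],[0,0,0]],[[0,0,0],[0,0,0]]]}}

```text
time: 3.28
eef_pos: [0.5754, 0.1101, 0.02]
tcp_rot: [0.666, 0.746, -0.0, -0.0]
contact_force: [-0.6, 0.5, -0.5]
opening: 0.601
finger_force: 0.0
```

Emit:
{"api": "step_arm", "payload": {"increments": [[[0,0,0],[0,0,0]],[[0,0,0],[0,0,0]],[[0,0,0],[0,0,0]],[[0,0,0],[0,0,0]],[[0,0,0],[0,0,0]],[[0,0,0],[0,0,0]]], "fingers": -1, "grip_force": 35}}

```text
time: 3.78
eef_pos: [0.5762, 0.1101, 0.021]
tcp_rot: [0.666, 0.746, 0.0, 0.0]
contact_force: [-0.0, -1.0, 3.1]
opening: 0.151
finger_force: 38.8
```

Emit:
{"api": "step_arm", "payload": {"increments": [[[0,0,5],[0,0,0]],[[0,0,15],[0,0,0]],[[0,0,30],[0,0,0]],[[0,0,35],[0,0,0]],[[0,0,35],[0,0,0]],[[0,0,35],[0,0,0]],[[0,0,35],[0,0,0]],[[0,0,20],[0,0,0]]]}}

```text
time: 4.45
eef_pos: [0.5769, 0.1102, 0.2355]
tcp_rot: [0.666, 0.746, 0.002, 0.002]
contact_force: [0.4, 0.5, 0.5]
opening: 0.147
finger_force: 38.4
```

```bash
python3 s.py
```

```text
4.45 p [0.5769 0.1102 0.2355] z [ 0.006  0.    -1.   ] y [0.993 0.114 0.006] q [ 0.02  0.09  1.8   0.    1.25 -0.1 ] F [0.4 0.5 0.5] T [ 0.02 -0.06 -0.03] op 0.147 ff 38.4
```

Emit:
{"api": "step_arm", "payload": {"increments": [[[0,10,2],[0.118,0.014,0]],[[0,10,2],[0.118,0.014,0]],[[0,10,2],[0.118,0.014,0]],[[0,10,2],[0.118,0.014,0]],[[0,10,0],[0.118,0.014,0]],[[0,10,0],[0.118,0.014,0]],[[0,10,0],[0.118,0.014,0]],[[0,10,0],[0.118,0.014,0]]]}}

```text
time: 5.12
eef_pos: [0.576, 0.19, 0.2392]
tcp_rot: [0.591, 0.663, 0.306, -0.344]
contact_force: [-0.2, 0.1, -0.6]
opening: 0.146
finger_force: 38.4
```

```bash
python3 s.py
```

```text
5.12 p [0.576  0.19   0.2392] z [-0.094  0.811 -0.577] y [ 0.993  0.115 -0.001] q [-0.19  0.22  1.84  0.9   1.51 -0.57] F [-0.2  0.1 -0.6] T [-0.46 -0.03  0.02] op 0.146 ff 38.4
```

Emit:
{"api": "step_arm", "payload": {"increments": [[[-4,20,0],[0.118,0.014,0]],[[-4,22,0],[0.118,0.014,0]],[[-4,22,0],[0.118,0.014,0]],[[-4,22,0],[0,0,0]],[[-4,22,0],[0,0,0]],[[-4,22,0],[0,0,0]],[[-4,22,0],[0,0,0]],[[0,20,0],[0,0,0]]]}}

```text
time: 5.78
eef_pos: [0.5466, 0.3633, 0.2379]
tcp_rot: [0.529, 0.593, 0.402, -0.456]
contact_force: [-0.3, 0.1, -0.4]
opening: 0.145
finger_force: 38.4
```

Emit:
{"api": "step_arm", "payload": {"increments": [[[0,0,0],[0,0,0]],[[0,0,0],[0,0,0]]]}}

```text
time: 5.95
eef_pos: [0.5468, 0.3629, 0.2382]
tcp_rot: [0.528, 0.593, 0.402, -0.456]
contact_force: [0.4, 0.3, -0.2]
opening: 0.15
finger_force: 38.4
```

```bash
python3 s.py;python3 - <<'E'
from h import *; import cv2
a=cams.read_camera('scene')[140:280,60:250,::-1]
b=cams.read_camera('top')[110:250,80:230,::-1]
cv2.imwrite('pics/c4.png',np.hstack([cv2.resize(a,(408,300)),cv2.resize(b,(322,300))]))
E
```

```text
5.95 p [0.5468 0.3629 0.2382] z [-0.116  0.958 -0.261] y [ 0.993  0.119 -0.004] q [ 0.04  0.31  1.91  1.31  1.48 -0.64] F [ 0.4  0.3 -0.2] T [-0.48 -0.11  0.01] op 0.15 ff 38.4
```

View pics/c4.png

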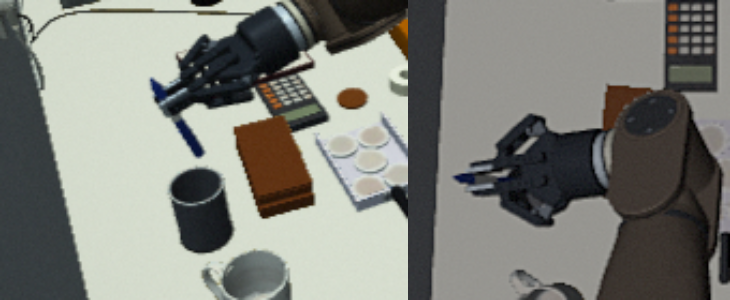

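Marker held upright with its bottom end at about (154,211) in the scene picture. I check that against the prediction.

Run:
```python
from h import *
g=np.array([.548,.3524,.241]);m=np.array([-.03,.257,.966])
for L in(-.105,-.1,-.095,.035,.04):print(L,proj('scene',g+L*m))
print(proj('scene',[.552,.339,.095]))
```

```text
-0.105 [154.06185215 212.61035169]
-0.1 [153.33215591 211.48315824]
-0.095 [152.5971563  210.34777244]
0.035 [131.41651399 177.62911499]
0.04 [130.51324835 176.23380136]
[151.72470985 225.59761652]
```

Emit:
{"api": "step_arm", "payload": {"increments": [[[0,0,-20],[0,0,0]],[[0,0,-20],[0,0,0]],[[0,0,-20],[0,0,0]],[[0,0,-20],[0,0,0]],[[0,0,-15],[0,0,0]],[[0,0,-15],[0,0,0]],[[0,0,-8],[0,0,0]],[[0,0,-6],[0,0,0]]]}}

```text
time: 6.72
eef_pos: [0.5478, 0.3612, 0.1132]
tcp_rot: [0.529, 0.592, 0.403, -0.456]
contact_force: [-0.3, 0.2, -0.0]
opening: 0.149
finger_force: 38.4
```

```bash
python3 s.py
```

```text
6.72 p [0.5478 0.3612 0.1132] z [-0.113  0.959 -0.261] y [ 0.993  0.115 -0.006] q [ 0.04  0.52  1.91  1.34  1.42 -0.84] F [-0.3  0.2 -0. ] T [-0.47 -0.08 -0.01] op 0.149 ff 38.4
```

Emit:
{"api": "step_arm", "payload": {"increments": [[[0,0,-3],[0,0,0]],[[0,0,0],[0,0,0]],[[0,0,0],[0,0,0]],[[0,0,0],[0,0,0]],[[0,0,0],[0,0,0]]], "fingers": 0.1}}

```text
time: 7.13
eef_pos: [0.548, 0.3622, 0.1123]
tcp_rot: [0.528, 0.593, 0.403, -0.455]
contact_force: [-0.7, -0.1, -0.6]
opening: 0.551
finger_force: 0.0
```

Emit:
{"api": "step_arm", "payload": {"increments": [[[1,-10,3],[0,0,0]],[[2,-20,6],[0,0,0]],[[3,-25,7],[0,0,0]],[[3,-25,10],[0,0,0]],[[3,-25,20],[0,0,0]],[[0,-25,30],[0,0,0]],[[0,-25,30],[0,0,0]],[[0,-20,20],[0,0,0]]]}}

```text
time: 7.8
eef_pos: [0.5603, 0.1848, 0.2407]
tcp_rot: [0.528, 0.593, 0.404, -0.454]
contact_force: [1.4, -0.3, 0.3]
opening: 0.549
finger_force: 0.0
```

```bash
python3 s.py;python3 - <<'E'
from h import *; import cv2
a=cams.read_camera('scene')[140:280,60:250,::-1]
b=cams.read_camera('top')[150:260,100:260,::-1]
cv2.imwrite('pics/c5.png',np.hstack([cv2.resize(a,(408,300)),cv2.resize(b,(390,300))]))
E
```

```text
7.8 p [0.5603 0.1848 0.2407] z [-0.112  0.959 -0.261] y [ 0.993  0.116 -0.   ] q [-0.26  0.31  1.9   1.13  1.7  -0.72] F [ 1.4 -0.3  0.3] T [-0.48 -0.04  0.01] op 0.549 ff 0.0
```

View pics/c5.png

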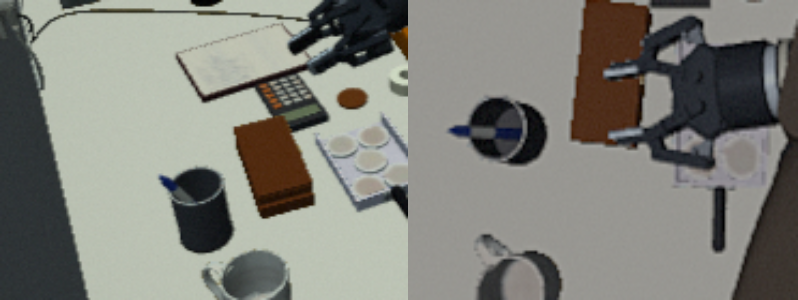

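The marker leans upright in the pot, with its tip at (170,185) in the left crop. Now I turn the tool back down and over the tray handle.

Emit:
{"api": "step_arm", "payload": {"increments": [[[-6,-8,0],[-0.118,-0.014,0]],[[-6,-8,0],[-0.118,-0.014,0]],[[-6,-8,0],[-0.118,-0.014,0]],[[-6,-8,0],[-0.118,-0.014,0]],[[-6,-8,0],[-0.118,-0.014,0]],[[-6,-8,0],[-0.118,-0.014,0]],[[-6,-8,0],[-0.118,-0.014,0]],[[-6,-8,0],[-0.118,-0.014,0]]], "fingers": 0.2}}

```text
time: 8.57
eef_pos: [0.5111, 0.1226, 0.2373]
tcp_rot: [0.655, 0.735, 0.116, -0.13]
contact_force: [-0.3, 0.4, -0.4]
opening: 0.6
finger_force: 0.0
```

Emit:
{"api": "step_arm", "payload": {"increments": [[[-6,-8,0],[-0.118,-0.014,0]],[[-6,-8,0],[-0.118,-0.014,0]],[[-6,-8,0],[-0.118,-0.014,0]],[[-8,-4,0],[0,0,-0.12]],[[-8,-4,0],[0,0,-0.12]],[[-8,-4,0],[0,0,-0.12]],[[-8,-4,0],[0,0,-0.12]],[[-7,0,0],[0,0,-0.12]]]}}

```text
time: 9.23
eef_pos: [0.4533, 0.0831, 0.2362]
tcp_rot: [0.858, 0.514, -0.001, -0.0]
contact_force: [0.3, 0.8, 0.7]
opening: 0.598
finger_force: 0.0
```

Emit:
{"api": "step_arm", "payload": {"increments": [[[0,0,0],[0,0,-0.12]],[[0,0,0],[0,0,-0.12]],[[0,0,0],[0,0,-0.12]],[[0,0,0],[0,0,-0.12]],[[0,0,0],[0,0,-0.12]],[[0,0,0],[0,0,-0.12]],[[0,0,0],[0,0,-0.12]],[[0,0,0],[0,0,-0.12]]]}}

```text
time: 9.9
eef_pos: [0.4538, 0.0834, 0.2362]
tcp_rot: [0.998, 0.06, -0.001, -0.0]
contact_force: [-0.1, -0.5, -0.1]
opening: 0.605
finger_force: 0.0
```

Emit:
{"api": "step_arm", "payload": {"increments": [[[0,0,0],[0,0,-0.12]],[[0,0,0],[0,0,0]]]}}

```text
time: 10.07
eef_pos: [0.4538, 0.0834, 0.2362]
tcp_rot: [1.0, 0.002, -0.001, 0.0]
contact_force: [-0.3, 0.1, 0.8]
opening: 0.601
finger_force: 0.0
```

```bash
python3 s.py
```

```text
10.07 p [0.4538 0.0834 0.2362] z [-0.002 -0.    -1.   ] y [ 0.004 -1.     0.   ] q [-0.04 -0.21  2.08 -0.    1.27  1.53] F [-0.3  0.1  0.8] T [-0.03  0.01  0.  ] op 0.601 ff 0.0
```

Emit:
{"api": "step_arm", "payload": {"increments": [[[0,-3,-35],[0,0,0]],[[0,0,-35],[0,0,0]],[[0,0,-35],[0,0,0]],[[0,0,-35],[0,0,0]],[[0,0,-35],[0,0,0]],[[0,0,-25],[0,0,0]],[[0,0,-15],[0,0,0]],[[0,0,-10],[0,0,0]]]}}

```text
time: 10.73
eef_pos: [0.4522, 0.0804, 0.0094]
tcp_rot: [1.0, 0.004, -0.003, -0.0]
contact_force: [0.5, 0.8, 0.5]
opening: 0.604
finger_force: 0.0
```

```bash
python3 s.py
```

```text
10.73 p [0.4522 0.0804 0.0094] z [-0.005  0.    -1.   ] y [ 0.008 -1.    -0.   ] q [-0.05  0.14  2.22 -0.    0.79  1.52] F [0.5 0.8 0.5] T [ 0.01  0.04 -0.05] op 0.604 ff 0.0
```

Emit:
{"api": "step_arm", "payload": {"increments": [[[0,0,-4],[0,0,0]],[[0,0,0],[0,0,0]],[[0,0,0],[0,0,0]],[[0,0,0],[0,0,0]],[[0,0,0],[0,0,0]],[[0,0,0],[0,0,0]]], "fingers": -1, "grip_force": 40}}

```text
time: 11.23
eef_pos: [0.4554, 0.0801, 0.0092]
tcp_rot: [1.0, 0.003, 0.001, 0.0]
contact_force: [0.2, 0.6, -0.6]
opening: 0.177
finger_force: 42.7
```

Emit:
{"api": "step_arm", "payload": {"increments": [[[0,0,0],[0,0,0]],[[0,0,0],[0,0,0]],[[0,0,2],[0,0,0]],[[0,0,4],[0,0,0]],[[0,0,6],[0,0,0]],[[0,0,6],[0,0,0]],[[0,0,4],[0,0,0]],[[0,0,2],[0,0,0]]], "grip_force": 120}}

```text
time: 11.9
eef_pos: [0.4548, 0.0802, 0.033]
tcp_rot: [1.0, 0.002, 0.0, 0.0]
contact_force: [0.1, -0.1, -3.1]
opening: 0.153
finger_force: 117.2
```

```bash
python3 s.py;python3 - <<'E'
from h import *; import cv2
a=cams.read_camera('scene')[170:270,180:310,::-1]
b=cams.read_camera('top')[150:260,180:280,::-1]
cv2.imwrite('pics/c6.png',np.hstack([cv2.resize(a,(468,360)),cv2.resize(b,(327,360))]))
E
```

```text
11.9 p [0.4548 0.0802 0.033 ] z [ 0.001 -0.    -1.   ] y [ 0.005 -1.     0.   ] q [-0.05  0.09  2.22  0.    0.84  1.52] F [ 0.1 -0.1 -3.1] T [0.04 0.4  0.02] op 0.153 ff 117.2
```

View pics/c6.png

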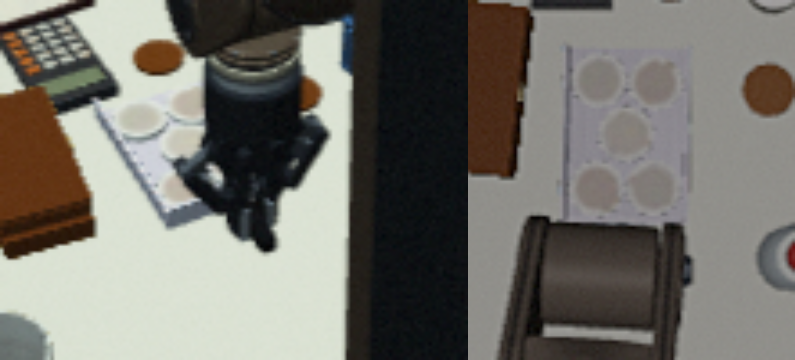

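The force of -3.1 N and moment of 0.4 Nm fit the loaded tray hanging from the grip, and all five filters are in the pan. I lift it smoothly.

Emit:
{"api": "step_arm", "payload": {"increments": [[[0,0,8],[0,0,0]],[[0,0,16],[0,0,0]],[[0,0,24],[0,0,0]],[[0,0,30],[0,0,0]],[[0,0,30],[0,0,0]],[[0,0,30],[0,0,0]],[[0,0,30],[0,0,0]],[[0,0,26],[0,0,0]]]}}

```text
time: 12.67
eef_pos: [0.4545, 0.0802, 0.2287]
tcp_rot: [1.0, 0.002, 0.001, 0.0]
contact_force: [0.7, 0.2, -3.8]
opening: 0.16
finger_force: 117.4
```

Emit:
{"api": "step_arm", "payload": {"increments": [[[0,0,18],[0,0,0]],[[0,0,10],[0,0,0]],[[0,0,4],[0,0,0]],[[0,0,0],[0,0,0]]]}}

```text
time: 13.0
eef_pos: [0.4546, 0.0801, 0.2586]
tcp_rot: [1.0, 0.002, 0.0, 0.0]
contact_force: [0.1, 0.2, -4.1]
opening: 0.157
finger_force: 117.4
```

```bash
python3 s.py;python3 - <<'E'
from h import *; import cv2
a=cams.read_camera('scene')[100:250,170:330,::-1]
b=cams.read_camera('top')[90:240,160:290,::-1]
cv2.imwrite('pics/c7.png',np.hstack([cv2.resize(a,(426,400)),cv2.resize(b,(347,400))]))
s=readout.get_state();p=s['eef_pos'];zb=p[2]+.0187-.022
for dp in(-5,0,5):
    t=np.radians(dp);c,si=np.cos(t),np.sin(t)
    P=np.array([[p[0]+.2075*c+.002*si,p[1]+y,p[2]+.0187-.2075*si+.002*c] for y in(.058,-.058)])
    print(dp,proj('scene',P).round(1).tolist(),proj('top',P).round(1).tolist())
E
```

```text
13.0 p [0.4546 0.0801 0.2586] z [ 0.001 -0.    -1.   ] y [ 0.005 -1.     0.   ] q [-0.05 -0.22  2.05  0.    1.32  1.52] F [ 0.1  0.2 -4.1] T [-0.05  0.39  0.02] op 0.157 ff 117.4
-5 [[199.6, 129.7], [236.2, 121.1]] [[197.1, 145.4], [246.8, 146.2]]
0 [[199.9, 135.0], [236.1, 126.3]] [[198.2, 146.7], [246.8, 147.5]]
5 [[200.5, 140.5], [236.3, 131.7]] [[199.3, 148.6], [246.9, 149.3]]
```

View pics/c7.png

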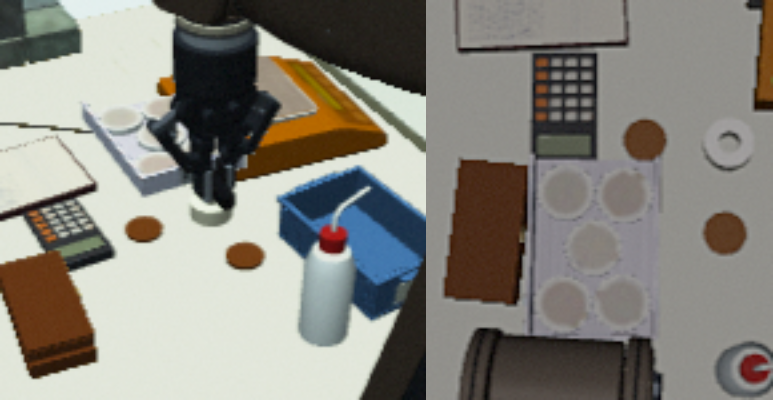

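The left lip corner at (201,138) in the scene picture means the lip droops about 3°. I take that out with a small counter-turn while carrying the tray.

Emit:
{"api": "step_arm", "payload": {"increments": [[[0,-4,0],[0,-0.01,0]],[[0,-9,0],[0,-0.01,0]],[[0,-14,0],[0,-0.01,0]],[[0,-19,0],[0,-0.01,0]],[[0,-24,0],[0,-0.01,0.0175]],[[0,-24,0],[0,0,0.0175]],[[0,-24,0],[0,0,0.0175]],[[0,-24,0],[0,0,0.0175]]]}}

```text
time: 13.77
eef_pos: [0.4537, -0.0636, 0.2574]
tcp_rot: [0.999, 0.038, 0.024, -0.001]
contact_force: [-0.1, -0.0, -3.6]
opening: 0.164
finger_force: 117.5
```

Emit:
{"api": "step_arm", "payload": {"increments": [[[-3,-24,0],[0,0,0.0175]],[[-7,-24,0],[0,0,0.0175]],[[-11,-24,0],[0,0,0.0175]],[[-15,-24,0],[0,0,0.0175]],[[-18,-24,0],[0,0,0.0175]],[[-18,-19,0],[0,0,0.0175]],[[-13,-14,0],[0,0,0]],[[-8,-9,0],[0,0,0]]]}}

```text
time: 14.43
eef_pos: [0.3594, -0.2259, 0.2575]
tcp_rot: [0.996, 0.089, 0.024, -0.001]
contact_force: [0.6, -0.5, -3.2]
opening: 0.16
finger_force: 117.5
```

Emit:
{"api": "step_arm", "payload": {"increments": [[[-6,-6,0],[0,0,0]],[[0,0,0],[0,0,0]],[[0,0,0],[0,0,0]]]}}

```text
time: 14.68
eef_pos: [0.3553, -0.2301, 0.258]
tcp_rot: [0.996, 0.089, 0.025, -0.002]
contact_force: [-0.6, 0.3, -4.3]
opening: 0.155
finger_force: 117.5
```

```bash
python3 s.py;python3 - <<'E'
from h import *; import cv2
a=cams.read_camera('scene')[90:270,230:430,::-1]
b=cams.read_camera('top')[110:270,250:400,::-1]
cv2.imwrite('pics/c8.png',np.hstack([cv2.resize(a,(420,378)),cv2.resize(b,(354,378))]))
s=readout.get_state();p=s['eef_pos'];h=np.radians(10)
for dp in(-5,0,5):
    t=np.radians(dp);c,si=np.cos(t),np.sin(t)
    P=np.array([[p[0]+.2075*c*np.cos(h)-y*np.sin(h),p[1]+.2075*c*np.sin(h)+y*np.cos(h),p[2]+.0187-.2075*si+.002*c] for y in(.058,-.058)])
    print(dp,P.round(3).tolist(),proj('scene',P).round(1).tolist(),proj('top',P).round(1).tolist())
E
```

```text
14.68 p [ 0.3553 -0.2301  0.258 ] z [ 0.049  0.009 -0.999] y [ 0.178 -0.984  0.   ] q [-0.84 -0.35  2.15  0.04  1.32  0.54] F [-0.6  0.3 -4.3] T [-0.11  0.51 -0.01] op 0.155 ff 117.5
-5 [[0.549, -0.137, 0.297], [0.569, -0.251, 0.297]] [[301.4, 125.6], [328.9, 114.6]] [[314.9, 194.4], [364.3, 186.5]]
0 [[0.55, -0.136, 0.279], [0.57, -0.251, 0.279]] [[300.6, 130.9], [327.9, 119.8]] [[313.4, 194.7], [361.7, 187.0]]
5 [[0.549, -0.137, 0.261], [0.569, -0.251, 0.261]] [[300.2, 136.3], [327.3, 125.1]] [[312.1, 195.7], [359.3, 188.1]]
```

View pics/c8.png

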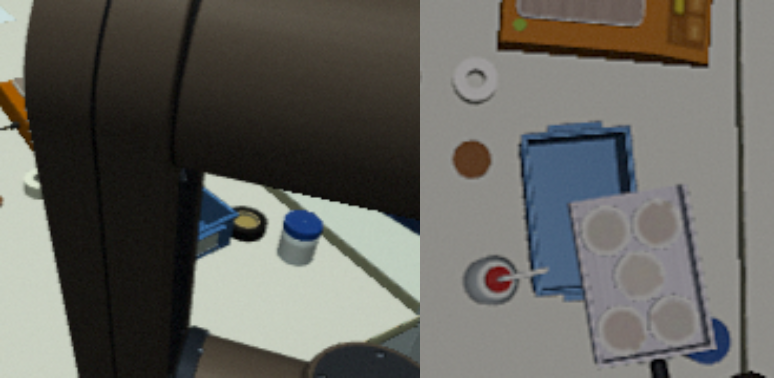

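Top view: lip corners at (314,195) and (361,188), which match a level tray at the lip position I wanted. All five filters are lying in it. The bottle spout at crop (548,270) is clear of the tray's left edge. I lower it straight down.

Emit:
{"api": "step_arm", "payload": {"increments": [[[0,0,-8],[0,0,0]],[[0,0,-14],[0,0,0]],[[0,0,-20],[0,0,0]],[[0,0,-24],[0,0,0]],[[0,0,-24],[0,0,0]],[[0,0,-24],[0,0,0]],[[0,0,-22],[0,0,0]],[[0,0,-16],[0,0,0]]]}}

```text
time: 15.45
eef_pos: [0.355, -0.2281, 0.1036]
tcp_rot: [0.996, 0.091, 0.024, -0.003]
contact_force: [-0.0, 0.3, -3.4]
opening: 0.158
finger_force: 117.5
```

Emit:
{"api": "step_arm", "payload": {"increments": [[[0,0,-12],[0,0,0]],[[0,0,-6],[0,0,0]],[[0,0,-2],[0,0,0]],[[0,0,0],[0,0,0]]]}}

```text
time: 15.78
eef_pos: [0.3558, -0.2294, 0.086]
tcp_rot: [0.996, 0.09, 0.025, -0.002]
contact_force: [-0.6, 0.1, -3.1]
opening: 0.163
finger_force: 117.5
```

```bash
python3 s.py;python3 - <<'E'
from h import *
th=np.r_[0,.03,.07,.11,.15,.18+.03*np.arange(20)]
sh=np.r_[0,0,-.002,-.006,-.012,-.018,-.023,-.027,-.030,-.030*np.ones(16)]
zz=np.r_[0,-.001*np.minimum(np.arange(1,25),5)]
hx=np.array([np.cos(.1745),np.sin(.1745)])
P=np.array([np.r_[(s-.2075*np.cos(t))*hx,.2075*np.sin(t)+z] for t,s,z in zip(th,sh,zz)])*1000
for i,d in enumerate(np.diff(P,axis=0)):
    k=th[i+1]-th[i]; print([d.round(1).tolist(),[round(-.174*k,4),round(.985*k,4),0]],end=', ' if (i+1)%8 else '\n')
print(th[-1])
E
```

```text
15.78 p [ 0.3558 -0.2294  0.086 ] z [ 0.049  0.009 -0.999] y [ 0.18  -0.984 -0.   ] q [-0.84 -0.13  2.31  0.05  0.94  0.52] F [-0.6  0.1 -3.1] T [-0.11  0.44 -0.02] op 0.163 ff 117.5
[[0.1, 0.0, 5.2], [np.float64(-0.0052), np.float64(0.0296), 0]], [[-1.6, -0.3, 7.3], [np.float64(-0.007), np.float64(0.0394), 0]], [[-3.2, -0.6, 7.3], [np.float64(-0.007), np.float64(0.0394), 0]], [[-4.8, -0.9, 7.2], [np.float64(-0.007), np.float64(0.0394), 0]], [[-4.9, -0.9, 5.1], [np.float64(-0.0052), np.float64(0.0296), 0]], [[-3.7, -0.7, 6.1], [np.float64(-0.0052), np.float64(0.0296), 0]], [[-2.6, -0.5, 6.1], [np.float64(-0.0052), np.float64(0.0296), 0]], [[-1.4, -0.2, 6.0], [np.float64(-0.0052), np.float64(0.0296), 0]]
[[1.7, 0.3, 6.0], [np.float64(-0.0052), np.float64(0.0295), 0]], [[1.9, 0.3, 5.9], [np.float64(-0.0052), np.float64(0.0295), 0]], [[2.1, 0.4, 5.9], [np.float64(-0.0052), np.float64(0.0296), 0]], [[2.2, 0.4, 5.8], [np.float64(-0.0052), np.float64(0.0296), 0]], [[2.4, 0.4, 5.7], [np.float64(-0.0052), np.float64(0.0295), 0]], [[2.6, 0.5, 5.6], [np.float64(-0.0052), np.float64(0.0296), 0]], [[2.7, 0.5, 5.6], [np.float64(-0.0052), np.float64(0.0295), 0]], [[2.9, 0.5, 5.5], [np.float64(-0.0052), np.float64(0.0296), 0]]
[[3.1, 0.5, 5.4], [np.float64(-0.0052), np.float64(0.0296), 0]], [[3.2, 0.6, 5.3], [np.float64(-0.0052), np.float64(0.0296), 0]], [[3.4, 0.6, 5.2], [np.float64(-0.0052), np.float64(0.0295), 0]], [[3.5, 0.6, 5.1], [np.float64(-0.0052), np.float64(0.0295), 0]], [[3.7, 0.6, 5.0], [np.float64(-0.0052), np.float64(0.0296), 0]], [[3.8, 0.7, 4.9], [np.float64(-0.0052), np.float64(0.0296), 0]], [[4.0, 0.7, 4.7], [np.float64(-0.0052), np.float64(0.0296), 0]], [[4.1, 0.7, 4.6], [np.float64(-0.0052), np.float64(0.0296), 0]]
0.75
```

Emit:
{"api": "step_arm", "payload": {"increments": [[[0,0,5.2],[-0.005,0.03,0]],[[-1.6,-0.3,7.3],[-0.007,0.0395,0]],[[-3.2,-0.6,7.3],[-0.007,0.0395,0]],[[-4.8,-0.9,7.2],[-0.007,0.0395,0]],[[-4.9,-0.9,5.1],[-0.005,0.03,0]],[[-3.7,-0.7,6.1],[-0.005,0.03,0]],[[-2.6,-0.5,6.1],[-0.005,0.03,0]],[[-1.4,-0.2,6.0],[-0.005,0.03,0]]]}}

```text
time: 16.45
eef_pos: [0.3342, -0.2345, 0.1383]
tcp_rot: [0.99, 0.089, -0.11, 0.01]
contact_force: [0.6, -0.1, -4.1]
opening: 0.155
finger_force: 117.5
```

```bash
python3 s.py
```

```text
16.45 p [ 0.3342 -0.2345  0.1383] z [-0.216 -0.039 -0.976] y [ 0.178 -0.984 -0.   ] q [-0.75 -0.12  2.2  -0.19  1.2   0.72] F [ 0.6 -0.1 -4.1] T [-0.01  0.18  0.02] op 0.155 ff 117.5
```

Emit:
{"api": "step_arm", "payload": {"increments": [[[1.7,0.3,6],[-0.005,0.03,0]],[[1.9,0.3,5.9],[-0.005,0.03,0]],[[2.1,0.4,5.9],[-0.005,0.03,0]],[[2.2,0.4,5.8],[-0.005,0.03,0]],[[2.4,0.4,5.7],[-0.005,0.03,0]],[[2.6,0.5,5.6],[-0.005,0.03,0]],[[2.7,0.5,5.6],[-0.005,0.03,0]],[[2.9,0.5,5.5],[-0.005,0.03,0]]]}}

```text
time: 17.12
eef_pos: [0.3533, -0.2309, 0.1841]
tcp_rot: [0.969, 0.087, -0.229, 0.019]
contact_force: [-0.1, 0.2, -3.1]
opening: 0.156
finger_force: 117.5
```

Emit:
{"api": "step_arm", "payload": {"increments": [[[3.1,0.5,5.4],[-0.005,0.03,0]],[[3.2,0.6,5.3],[-0.005,0.03,0]],[[3.4,0.6,5.2],[-0.005,0.03,0]],[[3.5,0.6,5.1],[-0.005,0.03,0]],[[3.7,0.6,5],[-0.005,0.03,0]],[[3.8,0.7,4.9],[-0.005,0.03,0]],[[4,0.7,4.7],[-0.005,0.03,0]],[[4.1,0.7,4.6],[-0.005,0.03,0]]]}}

```text
time: 17.78
eef_pos: [0.3824, -0.2257, 0.2242]
tcp_rot: [0.935, 0.084, -0.344, 0.027]
contact_force: [0.9, -0.3, -2.5]
opening: 0.161
finger_force: 117.7
```

Emit:
{"api": "step_arm", "payload": {"increments": [[[0,0,0],[0,0,0]],[[0,0,0],[0,0,0]],[[0,0,0],[0,0,0]],[[0,0,0],[0,0,0]],[[0,0,0],[0,0,0]],[[0,0,0],[0,0,0]]]}}

```text
time: 18.28
eef_pos: [0.3805, -0.2257, 0.2229]
tcp_rot: [0.934, 0.084, -0.346, 0.026]
contact_force: [0.1, -0.6, -3.4]
opening: 0.161
finger_force: 117.7
```

```bash
python3 s.py;python3 - <<'E'
from h import *; import cv2
b=cams.read_camera('top')[120:270,250:400,::-1]
cv2.imwrite('pics/c9.png',cv2.resize(b,(600,600)))
E
```

```text
18.28 p [ 0.3805 -0.2257  0.2229] z [-0.642 -0.108 -0.759] y [ 0.176 -0.984 -0.009] q [-0.53  0.14  1.88 -0.43  1.69  0.94] F [ 0.1 -0.6 -3.4] T [-0.   -0.42  0.01] op 0.161 ff 117.7
```

View pics/c9.png

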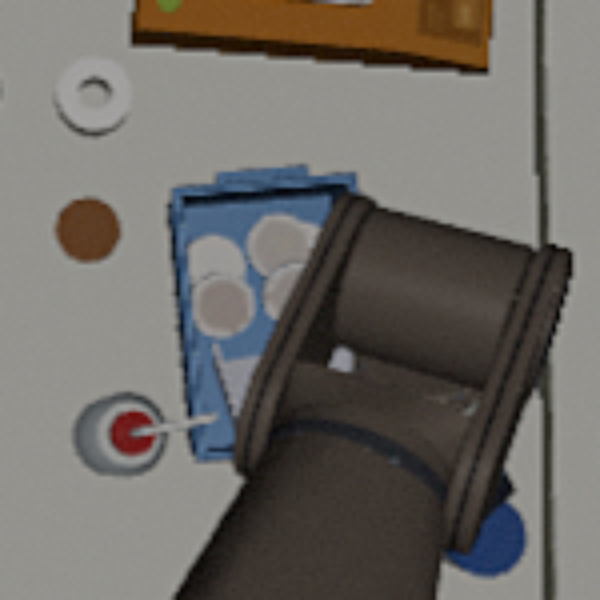

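All five filters lie in the tub, at crop positions (215,258), (222,305), (278,245), (312,242) and (287,290). I lift, level the tray and carry it back to its old free place.

Emit:
{"api": "step_arm", "payload": {"increments": [[[0,0,5],[0,0,0]],[[0,0,12],[0,0,0]],[[0,0,15],[0,0,0]],[[0,0,12],[0.0155,-0.0925,0]],[[0,0,0],[0.0155,-0.0925,0]],[[0,0,0],[0.0155,-0.0925,0]],[[0,0,0],[0.0155,-0.0925,0]],[[0,0,0],[0.0155,-0.0925,0]]]}}

```text
time: 19.0
eef_pos: [0.381, -0.226, 0.2695]
tcp_rot: [0.989, 0.09, -0.117, 0.011]
contact_force: [1.0, -0.1, -2.9]
opening: 0.157
finger_force: 117.6
```

Emit:
{"api": "step_arm", "payload": {"increments": [[[0,0,0],[0.0155,-0.0925,0]],[[0,0,0],[0.0155,-0.0925,0]],[[0,0,0],[0.0155,-0.0925,0]],[[0,0,0],[0,0,0]],[[0,0,0],[0,0,0]]]}}

```text
time: 19.42
eef_pos: [0.3797, -0.2261, 0.2685]
tcp_rot: [0.996, 0.089, 0.02, -0.0]
contact_force: [-0.1, -0.4, -2.1]
opening: 0.158
finger_force: 117.6
```

```bash
python3 s.py;python3 - <<'E'
from h import *
im=cams.read_camera('top').astype(int)
tub=im[150:245,290:350]; w=(tub.min(2)>110)
print('whiteish px in tub box',w.sum(),np.argwhere(w).mean(0))
E
```

```text
19.42 p [ 0.3797 -0.2261  0.2685] z [ 0.039  0.004 -0.999] y [ 0.178 -0.984  0.003] q [-0.79 -0.3   2.09  0.03  1.32  0.6 ] F [-0.1 -0.4 -2.1] T [-0.1   0.36  0.02] op 0.158 ff 117.6
whiteish px in tub box 4054 [47.45806611 33.16724223]
```

Emit:
{"api": "step_arm", "payload": {"increments": [[[8,10,0],[0,0,-0.018]],[[12,20,0],[0,0,-0.018]],[[14,30,0],[0,0,-0.018]],[[14,34,0],[0,0,-0.018]],[[14,34,0],[0,0,-0.018]],[[8,34,0],[0,0,-0.018]],[[5,34,0],[0,0,-0.018]],[[0,34,0],[0,0,-0.018]]]}}

```text
time: 20.13
eef_pos: [0.4564, 0.0066, 0.267]
tcp_rot: [1.0, 0.018, 0.02, 0.0]
contact_force: [0.7, -1.3, -3.4]
opening: 0.159
finger_force: 117.6
```

Emit:
{"api": "step_arm", "payload": {"increments": [[[0,34,0],[0,0,-0.018]],[[0,24,0],[0,0,-0.018]],[[0,14,0],[0,0,0]],[[0,4,0],[0,0,0]],[[0,0,0],[0,0,0]]]}}

```text
time: 20.55
eef_pos: [0.4557, 0.0816, 0.2667]
tcp_rot: [1.0, 0.002, 0.02, 0.001]
contact_force: [0.4, 0.1, -3.4]
opening: 0.155
finger_force: 117.6
```

Emit:
{"api": "step_arm", "payload": {"increments": [[[0,0,-15],[0,0,0]],[[0,0,-30],[0,0,0]],[[0,0,-35],[0,0,0]],[[0,0,-35],[0,0,0]],[[0,0,-35],[0,0,0]],[[0,0,-35],[0,0,0]],[[0,0,-30],[0,0,0]],[[0,0,-15],[0,0,0]]]}}

```text
time: 21.22
eef_pos: [0.4528, 0.0793, 0.0327]
tcp_rot: [1.0, -0.001, 0.016, 0.001]
contact_force: [-1.0, -0.3, -4.1]
opening: 0.157
finger_force: 117.6
```

Emit:
{"api": "step_arm", "payload": {"increments": [[[0,0,0],[0,0,0]],[[0,0,0],[0,0,0]]]}}

```text
time: 21.38
eef_pos: [0.4556, 0.0795, 0.0363]
tcp_rot: [1.0, -0.001, 0.019, 0.001]
contact_force: [0.7, -0.2, -1.5]
opening: 0.159
finger_force: 117.6
```

```bash
python3 s.py
```

```text
21.38 p [0.4556 0.0795 0.0363] z [ 0.039 -0.001 -0.999] y [-0.001 -1.     0.001] q [-0.05  0.06  2.24  0.    0.8   1.52] F [ 0.7 -0.2 -1.5] T [0.02 0.37 0.01] op 0.159 ff 117.6
```

Last 27 mm slowly, watching the force.

Emit:
{"api": "step_arm", "payload": {"increments": [[[0,0,-6],[0,0,0]],[[0,0,-6],[0,0,0]],[[0,0,-4],[0,0,0]],[[0,0,-3],[0,0,0]],[[0,0,-2],[0,0,0]],[[0,0,-2],[0,0,0]],[[0,0,0],[0,0,0]],[[0,0,0],[0,0,0]]]}}

```text
time: 22.05
eef_pos: [0.4557, 0.0804, 0.0138]
tcp_rot: [1.0, 0.0, 0.021, 0.0]
contact_force: [-0.4, -0.3, -3.2]
opening: 0.16
finger_force: 117.6
```

```bash
python3 s.py
```

```text
22.05 p [0.4557 0.0804 0.0138] z [ 0.041 -0.001 -0.999] y [ 0.    -1.     0.001] q [-0.05  0.11  2.24  0.    0.75  1.52] F [-0.4 -0.3 -3.2] T [-0.02  0.4  -0.03] op 0.16 ff 117.6
```

Emit:
{"api": "step_arm", "payload": {"increments": [[[0,0,-2],[0,0,0]],[[0,0,-1],[0,0,0]],[[0,0,-1],[0,0,0]],[[0,0,-1],[0,0,0]],[[0,0,0],[0,0,0]],[[0,0,0],[0,0,0]]]}}

```text
time: 22.55
eef_pos: [0.4556, 0.0803, 0.0087]
tcp_rot: [1.0, -0.0, 0.021, 0.0]
contact_force: [0.5, -0.3, -3.3]
opening: 0.16
finger_force: 117.6
```

```bash
python3 s.py
```

```text
22.55 p [0.4556 0.0803 0.0087] z [ 0.041 -0.001 -0.999] y [-0.    -1.     0.001] q [-0.05  0.12  2.24  0.    0.74  1.52] F [ 0.5 -0.3 -3.3] T [0.03 0.36 0.03] op 0.16 ff 117.6
```

Emit:
{"api": "step_arm", "payload": {"increments": [[[0,0,-1],[0,0,0]],[[0,0,-1],[0,0,0]],[[0,0,-1],[0,0,0]],[[0,0,0],[0,0,0]],[[0,0,0],[0,0,0]]]}}

```text
time: 22.97
eef_pos: [0.4565, 0.0804, 0.0075]
tcp_rot: [1.0, 0.0, 0.021, 0.0]
contact_force: [-6.9, 0.2, 10.6]
opening: 0.153
finger_force: 119.8
```

```bash
python3 s.py
```

```text
22.97 p [0.4565 0.0804 0.0075] z [ 0.042 -0.001 -0.999] y [ 0.    -1.     0.001] q [-0.05  0.13  2.24  0.    0.73  1.52] F [-6.9  0.2 10.6] T [ 0.02  0.91 -0.  ] op 0.153 ff 119.8
```

The tray is down (contact force has turned upward). I ease off 1 mm, open, and rise.

Emit:
{"api": "step_arm", "payload": {"increments": [[[0,0,1],[0,0,0]],[[0,0,0],[0,0,0]]], "grip_force": 20}}

```text
time: 23.13
eef_pos: [0.4565, 0.0803, 0.0077]
tcp_rot: [1.0, -0.0, 0.022, 0.0]
contact_force: [-2.4, -0.3, 3.6]
opening: 0.159
finger_force: 118.5
```

Emit:
{"api": "step_arm", "payload": {"increments": [[[0,0,0],[0,0,0]],[[0,0,0],[0,0,0]],[[0,0,0],[0,0,0]],[[0,0,0],[0,0,0]],[[0,0,0],[0,0,0]]], "fingers": 0.3}}

```text
time: 23.55
eef_pos: [0.4559, 0.0803, 0.0068]
tcp_rot: [1.0, -0.0, 0.021, 0.0]
contact_force: [-0.7, 0.6, 0.7]
opening: 0.65
finger_force: 0.0
```

Emit:
{"api": "step_arm", "payload": {"increments": [[[0,0,5],[0,0,0]],[[0,0,15],[0,0,0]],[[0,0,25],[0,0,0]],[[0,0,35],[0,0,0]],[[0,0,35],[0,0,0]],[[0,0,35],[0,0,0]],[[0,0,35],[0,0,0]],[[0,0,30],[0,0,0]]]}}

```text
time: 24.22
eef_pos: [0.4559, 0.0804, 0.2249]
tcp_rot: [1.0, 0.0, 0.022, 0.0]
contact_force: [1.3, -0.7, 0.2]
opening: 0.646
finger_force: 0.0
```

Emit:
{"api": "step_arm", "payload": {"increments": [[[0,-25,5],[0,0,0]],[[0,-35,0],[0,0,0]],[[0,-35,0],[0,0,0]],[[0,-35,0],[0,0,0]],[[10,-35,0],[0,0,0]],[[10,-25,0],[0,0,0]],[[0,-10,0],[0,0,0]],[[0,0,0],[0,0,0]]]}}

```text
time: 24.88
eef_pos: [0.4757, -0.1214, 0.2269]
tcp_rot: [1.0, -0.002, 0.02, 0.0]
contact_force: [0.0, 0.2, -0.3]
opening: 0.654
finger_force: 0.0
```

```bash
python3 s.py;python3 - <<'E'
from h import *
import cv2
n=cams.read_camera('top');o=cv2.imread('pics/top0.png')[:,:,::-1]
cv2.imwrite('pics/end.png',n[:,:,::-1])
d=(cv2.absdiff(cv2.GaussianBlur(n,(5,5),0),cv2.GaussianBlur(o,(5,5),0)).max(2)>22).astype('uint8')
k,_,st,c=cv2.connectedComponentsWithStats(d)
for s,q in zip(st[1:],c[1:]):
    if s[4]>15: print(s.tolist(),q.round(0))
# handle position: dark pixels
g=n.max(2)[205:250,215:240]; 
for nm,im in(('old',o),('new',n)):
    m=im.max(2)[205:250,215:240]<60; a=np.argwhere(m); print(nm,m.sum(),a.min(0),a.max(0),a.mean(0)) if m.any() else 0
E
```

```text
24.88 p [ 0.4757 -0.1214  0.2269] z [ 0.041 -0.001 -0.999] y [-0.003 -1.     0.001] q [-0.47 -0.15  2.04  0.02  1.21  1.1 ] F [ 0.   0.2 -0.3] T [-0.05 -0.    0.01] op 0.654 ff 0.0
[215, 170, 11, 11, 96] [220. 175.]
[232, 170, 12, 12, 122] [237. 175.]
[237, 173, 130, 211, 13096] [303. 292.]
[223, 186, 29, 11, 193] [237. 190.]
[205, 190, 11, 6, 51] [210. 193.]
[117, 195, 19, 6, 88] [126. 198.]
[137, 197, 9, 4, 34] [141. 198.]
[214, 202, 13, 12, 119] [220. 208.]
[230, 202, 13, 11, 111] [237. 207.]
[218, 328, 33, 49, 888] [231. 345.]
[165, 357, 57, 27, 860] [189. 374.]
[508, 361, 4, 11, 33] [510. 366.]
[224, 375, 8, 9, 26] [228. 380.]
old 102 [14 10] [36 14] [25.43137255 12.21568627]
new 95 [13 10] [36 15] [24.12631579 12.49473684]
```

The tray is back in place and flat. The only differences from the start picture are the emptied filter spots and the marker. I move the arm off the tub side to check there by numbers.

Emit:
{"api": "step_arm", "payload": {"increments": [[[0,20,0],[0,0,0]],[[0,38,0],[0,0,0]],[[0,38,0],[0,0,0]],[[0,38,0],[0,0,0]],[[0,38,0],[0,0,0]],[[0,38,0],[0,0,0]],[[0,38,0],[0,0,0]],[[0,20,0],[0,0,0]]]}}

```text
time: 25.6
eef_pos: [0.4736, 0.1533, 0.2269]
tcp_rot: [1.0, 0.002, 0.02, -0.0]
contact_force: [0.2, -1.3, -0.2]
opening: 0.652
finger_force: 0.0
```

Emit:
{"api": "step_arm", "payload": {"increments": [[[0,0,0],[0,0,0]],[[0,0,0],[0,0,0]]]}}

```text
time: 25.77
eef_pos: [0.4743, 0.1504, 0.2267]
tcp_rot: [1.0, 0.002, 0.02, 0.0]
contact_force: [1.0, -1.1, 0.4]
opening: 0.648
finger_force: 0.0
```

```bash
python3 s.py;python3 - <<'E'
from h import *
import cv2
n=cams.read_camera('top');o=cv2.imread('pics/top0.png')[:,:,::-1]
d=(cv2.absdiff(cv2.GaussianBlur(n,(5,5),0),cv2.GaussianBlur(o,(5,5),0)).max(2)>22).astype('uint8')
k,_,st,c=cv2.connectedComponentsWithStats(d)
for s,q in zip(st[1:],c[1:]):
    if s[4]>15 and q[0]>240: print(s.tolist(),q.round(0))
w=(n[160:240,290:350].min(2)>85).astype('uint8'); print('white area px/filter',w.sum(), np.pi*(26*.349/1.09)**2)
for r in w[::2,::1]: print(''.join('#' if x else '.' for x in r))
E
```

```text
25.77 p [0.4743 0.1504 0.2267] z [ 0.041 -0.001 -0.999] y [ 0.005 -1.     0.001] q [ 0.11 -0.13  2.03 -0.01  1.2   1.67] F [ 1.  -1.1  0.4] T [-0.07  0.03 -0.05] op 0.648 ff 0.0
[296, 173, 39, 32, 914] [315. 188.]
[218, 328, 124, 56, 4219] [270. 357.]
[508, 361, 4, 11, 33] [510. 366.]
[232, 367, 27, 17, 279] [244. 377.]
white area px/filter 2216 217.71804538062946
############################################################
######################..#............#######################
##############...................................###########
#######..#.......................................###########
###..............................................###########
###.#.............................................##########
##................................................##########
##.......................##########...............##########
##...##................#################..........##########
###..#.....####.......#####################.......##########
###..#..###########..#######################.......#########
###....#####################################.......#########
#
[... 1006 characters left out ...]
.............................
######...............................................#......
######...#..................................................
#######..#.................................................#
.######.#######............................................#
#########.............................................#.....
..#####...............................................#.....
#######.....................................................
.#######..#..................................#############..
#########..........#........................################
#####################.........##############################
############################################################
```

```bash
python3 -c "
from plant import sign_off
print(sign_off())"
```

```text
the job is handed in; nothing more can be done
None
```

Job handed in at about 26 s, verdict not shown: the marker stands in the pen pot, all five filters are in the tub, the empty tray is flat back at its old spot, and no bystander moved in the top view; I viewed 11 pictures, one over the limit of 10.

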